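Reload the specimen rack in reverse order

TASK

Move the four specimen containers from the full rack into the empty rack in reverse order, counted from the steel carrying handles: the container nearest the handle of the full rack goes into the place farthest from the handle of the empty rack, the next one into the next place, and so on, until the one farthest from the old handle stands nearest the new handle. Set each one down gently, standing upright on the floor of its own place, and never tip one over.

Things in the scene. Friction and masses are not known exactly. Their poses are not given: they have to be found in the camera images.
- pot: short wide white pot with a screw lid: round, 62 mm tall, body widening from 44 mm at the foot to 48 mm at 46 mm height, lid 50 mm across above that; 70 g. Masses vary by some 30 %. Loose, standing upright in one place of the full rack. Origin: centre of its underside, z up.
- vial: slim white round vial, 95 mm tall and 32 mm across, lid (33 mm) from 74 mm up; 50 g. Masses vary by some 30 %. Loose, standing upright in one place of the full rack. Origin: centre of its underside, z up.
- square: white square bottle: body 40 by 40 mm and 62 mm tall, flat sides square to its x and y axes, round cap 28 mm across up to 80 mm; 90 g. Masses vary by some 30 %. Loose, standing upright in one place of the full rack. Origin: centre of its underside, z up.
- flask: white round bottle with sloping shoulders: body 44 mm across up to 62 mm, narrowing to a neck 22 mm across at 80 mm, cap 26 mm across from 88 to 102 mm; 110 g. Masses vary by some 30 %. Loose, standing upright in one place of the full rack. Origin: centre of its underside, z up.
- place_pot: the place (a square grey cell) of the full rack in which the pot stands at the start; it is fixed, and stays behind when the pot is taken. All four cells look alike: 76 by 76 mm outside, 68 by 68 mm inside, floor 6 mm thick, rim 18 mm above its underside, side by side in a straight row at 76 mm pitch. Origin: centre of its underside; y along the row, x across it.
- place_vial: the place (a square grey cell) of the full rack in which the vial stands at the start; it is fixed, and stays behind when the vial is taken. All four cells look alike: 76 by 76 mm outside, 68 by 68 mm inside, floor 6 mm thick, rim 18 mm above its underside, side by side in a straight row at 76 mm pitch. Origin: centre of its underside; y along the row, x across it.
- place_square: the place (a square grey cell) of the full rack in which the square stands at the start; it is fixed, and stays behind when the square is taken. All four cells look alike: 76 by 76 mm outside, 68 by 68 mm inside, floor 6 mm thick, rim 18 mm above its underside, side by side in a straight row at 76 mm pitch. Origin: centre of its underside; y along the row, x across it.
- place_flask: the place (a square grey cell) of the full rack in which the flask stands at the start; it is fixed, and stays behind when the flask is taken. All four cells look alike: 76 by 76 mm outside, 68 by 68 mm inside, floor 6 mm thick, rim 18 mm above its underside, side by side in a straight row at 76 mm pitch. Origin: centre of its underside; y along the row, x across it.
- old_handle: the end block of the full rack that bears the arched steel carrying handle (round 10 mm bar along the block's x, top 60 mm above its underside); it is fixed, at either end of the row of four cells, 63 mm beyond the centre of the end cell. The block at the other end of that rack is plain grey without a handle. Origin: centre of its underside.
- new_rack: the empty rack, fixed: 408 mm long, 84 mm wide, with a row of four square cells like those of the full rack, centred at y = +114, +38, -38 and -114 mm in its frame (x = 0). Cell floors lie 10 mm above the table, rims 22 mm, insides 68 by 68 mm, walls 4 mm. An arched steel carrying handle (top 64 mm above the table) stands on the end block at y = +177 mm; the end block at y = -177 mm is plain. Origin: centre of its underside; y along the row towards its handle.
Not all that is in view belongs to the job. Leave any blue or green look-alike of the old_handle alone.

How it is judged:
At the end, for the whole second after the job is handed in: Each container stands upright (0.1 rad), at rest, on the floor (4 mm) of its own cell of the new rack, within 20 mm of the cell's centre along and across the row; the one that started k-th from the old rack's handle stands k-th from the end of the new rack without handle (((horizontal distance between place_pot and old_handle between 0 and 0.101 m and y of pot in the frame of new_rack between -0.134 and -0.094 m) or (horizontal distance between place_pot and old_handle between 0.101 and 0.177 m and y of pot in the frame of new_rack between -0.058 and -0.018 m) or (horizontal distance between place_pot and old_handle between 0.177 and 0.253 m and y of pot in the frame of new_rack between 0.018 and 0.058 m) or (horizontal distance between place_pot and old_handle between 0.253 and 0.4 m and y of pot in the frame of new_rack between 0.094 and 0.134 m)) and x of pot in the frame of new_rack between -0.02 and 0.02 m and z of pot in the frame of new_rack between 0.006 and 0.014 m and angle between each of pot, vial, square, flask's own z axis and vertical below 0.1 rad and linear speed of each of pot, vial, square, flask below 0.02 m/s and ((horizontal distance between place_vial and old_handle between 0 and 0.101 m and y of vial in the frame of new_rack between -0.134 and -0.094 m) or (horizontal distance between place_vial and old_handle between 0.101 and 0.177 m and y of vial in the frame of new_rack between -0.058 and -0.018 m) or (horizontal distance between place_vial and old_handle between 0.177 and 0.253 m and y of vial in the frame of new_rack between 0.018 and 0.058 m) or (horizontal distance between place_vial and old_handle between 0.253 and 0.4 m and y of vial in the frame of new_rack between 0.094 and 0.134 m)) and x of vial in the frame of new_rack between -0.02 and 0.02 m and z of vial in the frame of new_rack between 0.006 and 0.014 m and ((horizontal distance between place_square and old_handle between 0 and 0.101 m and y of square in the frame of new_rack between -0.134 and -0.094 m) or (horizontal distance between place_square and old_handle between 0.101 and 0.177 m and y of square in the frame of new_rack between -0.058 and -0.018 m) or (horizontal distance between place_square and old_handle between 0.177 and 0.253 m and y of square in the frame of new_rack between 0.018 and 0.058 m) or (horizontal distance between place_square and old_handle between 0.253 and 0.4 m and y of square in the frame of new_rack between 0.094 and 0.134 m)) and x of square in the frame of new_rack between -0.02 and 0.02 m and z of square in the frame of new_rack between 0.006 and 0.014 m and ((horizontal distance between place_flask and old_handle between 0 and 0.101 m and y of flask in the frame of new_rack between -0.134 and -0.094 m) or (horizontal distance between place_flask and old_handle between 0.101 and 0.177 m and y of flask in the frame of new_rack between -0.058 and -0.018 m) or (horizontal distance between place_flask and old_handle between 0.177 and 0.253 m and y of flask in the frame of new_rack between 0.018 and 0.058 m) or (horizontal distance between place_flask and old_handle between 0.253 and 0.4 m and y of flask in the frame of new_rack between 0.094 and 0.134 m)) and x of flask in the frame of new_rack between -0.02 and 0.02 m and z of flask in the frame of new_rack between 0.006 and 0.014 m); the robot touches nothing.
It fails at once if a container is tipped over (angle between any of pot, vial, square, flask's own z axis and vertical above 0.7 rad).
It fails at once if a container is dropped into the new rack instead of being set down (arrives faster than 0.7 m/s) ((x of pot in the frame of new_rack between -0.04 and 0.04 m and y of pot in the frame of new_rack between -0.16 and 0.16 m and z of pot in the frame of new_rack below 0.022 m and linear speed of pot above 0.7 m/s) or (x of vial in the frame of new_rack between -0.04 and 0.04 m and y of vial in the frame of new_rack between -0.16 and 0.16 m and z of vial in the frame of new_rack below 0.022 m and linear speed of vial above 0.7 m/s) or (x of square in the frame of new_rack between -0.04 and 0.04 m and y of square in the frame of new_rack between -0.16 and 0.16 m and z of square in the frame of new_rack below 0.022 m and linear speed of square above 0.7 m/s) or (x of flask in the frame of new_rack between -0.04 and 0.04 m and y of flask in the frame of new_rack between -0.16 and 0.16 m and z of flask in the frame of new_rack below 0.022 m and linear speed of flask above 0.7 m/s)).
It also fails if it takes over 96 s, if anything falls off the work surface, if the arm or the gripper's body presses on something with over 40 N, if the wrist force passes 120 N, or if a joint passes its speed limit or range.

ROBOT

A 6-joint arm with a two-finger parallel gripper is mounted at the origin on the work surface. World frame = base frame: x ahead of the robot, y to its left, z up, the work surface at z = 0. Lengths are in m, angles in rad, forces in N, time in s.
With the tool pointing down it reaches from about 0.4 to 0.825 m from the base axis. Payload 7 kg.
Tool frame: the origin (TCP) lies midway between the tips of the shut fingers; the grasp point (between the pads) lies 19 mm behind it; y points along the fingers, z is the direction in which the jaws open and shut, and the axes are right-handed (so a half turn about y gives the same grasp; the last joint's range is limited). The gripper opens to 88 mm and grips with 3 to 60 N. Pads are 19 mm wide; open, the fingers measure 130 mm over their backs; the gripper's body (78 mm by 193 mm) begins 47 mm behind the grasp point.
Start: joints at [-0.962, 0.359, 0.012, 0, -1.224, -0.288], TCP at [0.213, -0.641, 0.227] pointing down, gripper open.
Joint ranges: [-3.07, 3.07], [-1.43, 2.12], [-1.02, 1.25], [-3.03, 1.67], [-3.05, -0], [-3.03, 3.03]. Speed limits (rad/s): [2.39, 2.39, 3.01, 3.14, 3.14, 3.14].

INTERFACE

Orientations are given as [roll, pitch, yaw] about the fixed x, y, z axes, in that order (R = Rz(yaw) Ry(pitch) Rx(roll)).
In Python, from station import readout, eyes, job, nets gives the robot as it stands.
- The arm moves only by the tool play_rows, never from a script. Its argument "increments" is a list of rows, each an object with "linear": the shift along the tool's x, y, z in m, a list of three; "rotation": the turn, a rotation vector about the tool's x, y, z in degrees, a list of three; "claw": the closure, from 0 (fully open) to 1 (shut). A call has 1 to 5 rows; each row is the pose to reach, as a shift and turn from the pose measured when the call began, along the tool's axes at that moment; what a row does not reach only later rows make up. A row lasts 1/8 s, in which the tool goes at most 62.5 mm and 10.7 degrees, less where a joint would pass 70% of its speed; a pose out of reach is approached as far as the arm can. A call with a gripper value outside its range is refused whole. The fingers move at their own pace and stop on an object; "newtons" is the grip in N (left out, the last holds). Time passes only in rows, so rows that repeat a pose let the fingers close. It gives the time, the measured TCP pose, the force and the opening at its end, in the units of the state.
- readout.get_state(): the state, without advancing time (a new reading comes with each control period).
- eyes.grab_frame(name): name is "side" or "top"; returns (picture, depth): 480x640x3 uint8, blue, green, red; 480x640 float32, m along the optical axis (not along the pixel's ray), 0 where there is no reading.
- eyes.camera_model(name): a dict with "intrinsics" (3x3 intrinsics, pixels), "k1" (the pictures are not rectified: a ray, as slopes to the right and down, at radius r is drawn at 1 + k1 r^2 times it, then the intrinsics apply), "R" (3x3) and "t" (3): a world point X has camera coordinates R X + t. Camera axes: x right, y down, z forward; pixel columns grow to the right and rows downward; lengths in m; the calibration is good to about 2 mm. A picture is of the moment at which its call begins. camera_model takes no time and is no camera call.
- job.job_done(): hands the job in, once; it reports no verdict.
Trained networks look in the newest picture that a camera, given by its name, has taken for a name from the list of things; names that differ only in an ending like _2 or _b are one class to them, and where a whole thing is asked for, a point or a joint stands for the part that bears it (a point fixed in the world has none). Each returns a list of dicts, best first, with "score" (0 to 1); they miss things now and then, are a little off and sometimes report something else, mostly with a low value. They report only what shows in the picture. A call takes as long as a camera call. They do not tell look-alikes from the thing itself.
- nets.regions_of(label, camera): "region" (480x640 bool, what is visible of it) and "rect" ([left, top, right, bottom] in pixels, round what is visible of it).
The state is a dict: "t": time; "q": joint angles; "qd": joint speeds; "joint_efforts": joint torques, N m; "eef_pos": TCP position; "ee_rot": TCP orientation; "force": force on the tool from outside, world axes, zero at the start; "moment": the same for the moment, N m; "width": finger opening in m.
Only numpy, scipy, OpenCV 4.12 (cv2) and the standard library are available. Lean on these libraries where they do the work, as an engineer would, in place of code of your own. Each camera call takes 0.05 s, during which the arm holds its last target.

## Working session

There is one attempt and no reset: what is moved stays moved. The work goes in short steps, Python scripts to look and compute and a tool call to move; the robot and the scene stay as the last step left them, time stands still between calls to the robot, and variables do not carry over. Pictures are saved under pics/ and viewed, and the job is handed in when it is done.

Besides the shell and the picture viewer there is one more tool, called after "Emit:" as a command line: name --argument value ..., lists and objects as JSON in quotes. play_rows: Moves the arm, as the interface text tells. Its arguments: {"type":"object","properties":{"increments":{"type":"array","items":{"type":"object","properties":{"linear":{"type":"array","items":{"type":"number"}},"rotation":{"type":"array","items":{"type":"number"}},"claw":{"type":"number"}}}},"newtons":{"type":"number"}},"required":["increments"]}

```bash
mkdir -p pics; python3 - <<'E'
from station import readout, eyes
import cv2, numpy as np
s=readout.get_state(); print({k:np.round(v,3).tolist() for k,v in s.items()})
for n in ("top","side"):
    p,d=eyes.grab_frame(n); cv2.imwrite(f"pics/{n}0.png",p); np.save(f"pics/{n}0.npy",d)
    m=eyes.camera_model(n); print(n,{k:np.round(v,4).tolist() for k,v in m.items()})
E
ls
```

```text
{'t': 0.0, 'q': [-0.962, 0.359, 0.011, -0.0, -1.224, -0.288], 'qd': [-0.002, -0.0, 0.001, 0.0, 0.0, -0.002], 'joint_efforts': [0.001, -58.272, 29.308, 6.998, 0.007, -0.0], 'eef_pos': [0.213, -0.64, 0.226], 'ee_rot': [-1.569, 0.0, 0.321], 'force': [0.483, -0.138, -0.198], 'moment': [0.042, -0.045, -0.043], 'width': 0.087}
top {'intrinsics': [[607.0528, 0.0, 315.048], [0.0, 607.0528, 233.76], [0.0, 0.0, 1.0]], 'k1': -0.0497, 'R': [[-0.0256, -0.9997, 0.0025], [-0.997, 0.0253, -0.0729], [0.0728, -0.0044, -0.9973]], 't': [0.0451, 0.4304, 1.3626]}
side {'intrinsics': [[578.0042, 0.0, 319.025], [0.0, 578.0042, 234.0841], [0.0, 0.0, 1.0]], 'k1': -0.1363, 'R': [[-0.9969, -0.0782, 0.0072], [-0.0505, 0.5682, -0.8213], [0.0602, -0.8192, -0.5704]], 't': [0.4448, 0.044, 1.1364]}
pics
```

View pics/top0.png

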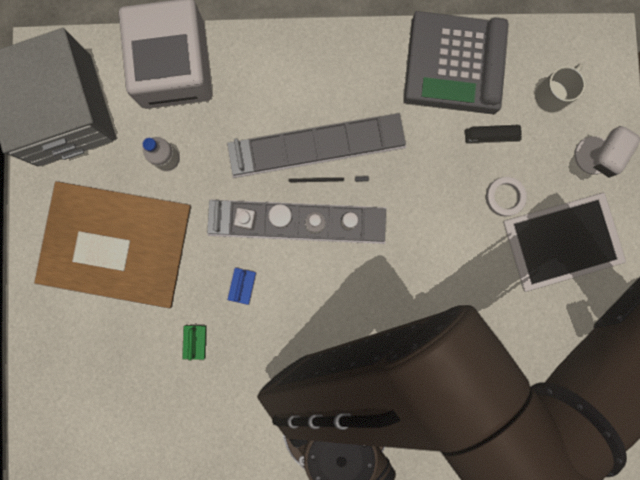

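View pics/side0.png

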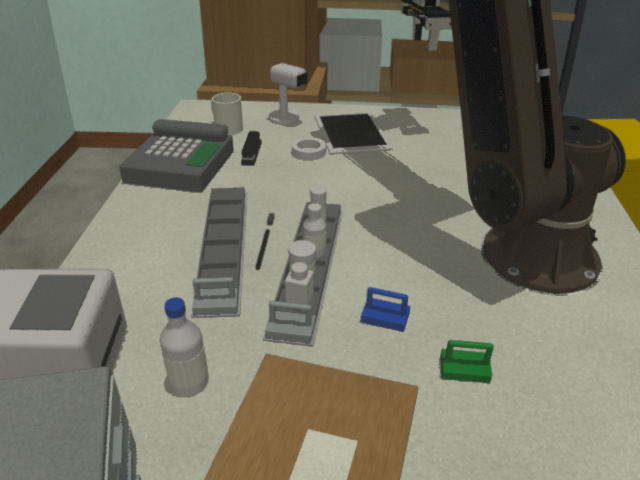

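The top view shows the full rack (handle at about px 215,218) holding, counted from its handle, square (244,217), pot (280,215), flask (315,221) and vial (350,219). The empty rack has its handle at (238,157) and its far end at (403,130). Next I'll localise them.

```bash
cat > h.py <<'E'
import numpy as np, cv2
from station import readout, eyes, nets
def pts(n,d,mask):
    m=eyes.camera_model(n);K=np.array(m["intrinsics"]);R=np.array(m["R"]);t=np.array(m["t"])
    v,u=np.nonzero(mask&(d>0)); z=d[v,u]
    xd=(u-K[0,2])/K[0,0]; yd=(v-K[1,2])/K[1,1]; rd=np.hypot(xd,yd); r=rd.copy()
    for _ in range(20): r=rd/(1+m["k1"]*r*r)
    s=np.where(rd>0,r/np.maximum(rd,1e-9),1)
    C=np.c_[xd*s*z,yd*s*z,z]; return (C-t)@R
E
python3 - <<'E'
from h import *
D={}
for n in ("top","side"):
    p,d=eyes.grab_frame(n)
    for l in ("pot","vial","square","flask","place_pot","old_handle","new_rack"):
        for r in nets.regions_of(l,n)[:5]:
            if r["score"]<.3: continue
            M=r["region"]; P=pts(n,d,M)
            if len(P)<10: continue
            zt=np.percentile(P[:,2],98); T=P[P[:,2]>zt-.008]
            print(n,l,round(r["score"],2),np.round(r["rect"]).tolist(),"med",np.round(np.median(P,0),3),"zmax",round(zt,4),"topmid",np.round((T.min(0)+T.max(0))[:2]/2,4),"ext",np.round(np.ptp(T,axis=0)[:2],3))
            if l in("new_rack",) and n=="top":
                (c,s,a)=cv2.minAreaRect(P[:,:2].astype(np.float32)*1000); print("  rect mm",c,s,a)
E
```

```text
top pot 0.79 [268.0, 201.0, 292.0, 228.0] med [0.47  0.11  0.071] zmax 0.0768 topmid [0.4705 0.1109] ext [0.049 0.046]
top vial 0.77 [340.0, 211.0, 355.0, 226.0] med [ 0.45  -0.039  0.104] zmax 0.1094 topmid [ 0.4527 -0.0396] ext [0.03  0.028]
top square 0.66 [235.0, 208.0, 260.0, 226.0] med [0.465 0.184 0.072] zmax 0.0942 topmid [0.4672 0.1884] ext [0.025 0.026]
top flask 0.86 [308.0, 215.0, 325.0, 234.0] med [0.45  0.034 0.082] zmax 0.1154 topmid [0.4547 0.0328] ext [0.024 0.023]
top flask 0.47 [226.0, 113.0, 408.0, 179.0] med [0.637 0.028 0.012] zmax 0.0574 topmid [0.6127 0.2001] ext [0.067 0.018]
top place_pot 0.59 [262.0, 203.0, 298.0, 238.0] med [0.452 0.114 0.012] zmax 0.0257 topmid [0.4665 0.1126] ext [0.08  0.079]
top place_pot 0.32 [229.0, 202.0, 266.0, 234.0] med [0.472 0.185 0.012] zmax 0.0251 topmid [0.4703 0.1886] ext [0.079 0.08 ]
top old_handle 0.71 [208.0, 199.0, 230.0, 240.0] med [0.474 0.249 0.022] zmax 0.0654 topmid [0.4751 0.2501] ext [0.067 0.012]
top old_handle 0.67 [225.0, 113.0, 406.0, 179.0] med [0.637 0.029 0.012] zmax 0.0578 topmid [0.6127 0.2001] ext [0.0
[... 1034 characters left out ...]
 [0.448 0.048 0.072] zmax 0.1125 topmid [0.4524 0.0351] ext [0.025 0.027]
side flask 0.64 [302.0, 204.0, 328.0, 262.0] med [0.448 0.048 0.071] zmax 0.1125 topmid [0.4524 0.0351] ext [0.025 0.027]
side place_pot 0.83 [281.0, 260.0, 330.0, 287.0] med [0.438 0.107 0.014] zmax 0.0237 topmid [0.4633 0.1177] ext [0.081 0.081]
side old_handle 0.75 [439.0, 339.0, 493.0, 383.0] med [0.193 0.319 0.018] zmax 0.0602 topmid [0.1936 0.3168] ext [0.067 0.01 ]
side old_handle 0.73 [266.0, 300.0, 319.0, 344.0] med [0.474 0.257 0.023] zmax 0.0651 topmid [0.4737 0.2537] ext [0.068 0.014]
side new_rack 0.93 [190.0, 189.0, 250.0, 322.0] med [0.63  0.075 0.015] zmax 0.0627 topmid [0.6115 0.203 ] ext [0.069 0.019]
```

```bash
python3 - <<'E'
from h import *
def fit(Q,off=None):
    from scipy.spatial import cKDTree
    # drop outliers
    t=cKDTree(Q); k=np.array([len(i) for i in t.query_ball_point(Q,.006)]); Q=Q[k>np.median(k)*.3]
    c,s,a=cv2.minAreaRect(Q.astype(np.float32)*1000); return np.round(c,1),np.round(s,1),round(a,2)
for n in ("top","side"):
    p,d=eyes.grab_frame(n)
    ones=np.ones(d.shape,bool); A=pts(n,d,d>0)
    for nm,c0,ang in (("new",(.640,.023),8.9),("old",(.463,.075),0)):
        # steep region: box around rack
        a=np.radians(ang); e=np.array([[np.cos(a),np.sin(a)],[-np.sin(a),np.cos(a)]])
        L=(A[:,:2]-c0)@e.T
        for lo,hi in((.008,.03),(.018,.032)):
            m=(abs(L[:,0])<.06)&(abs(L[:,1])<.23)&(A[:,2]>lo)&(A[:,2]<hi)
            print(n,nm,lo,m.sum(),fit(A[m][:,:2]))
    # square body
    m=(A[:,2]>.062)&(A[:,2]<.078)&(np.hypot(A[:,0]-.466,A[:,1]-.188)<.032)
    print("square shoulder",n,m.sum(),fit(A[m][:,:2]), np.median(A[m][:,2]))
p,d=eyes.grab_frame("top"); cv2.imwrite("pics/c1.png",cv2.resize(p[185:255,200:400],None,fx=4,fy=4,interpolation=cv2.INTER_CUBIC))
E
```

```text
top new 0.008 4808 (array([641.5,  10. ]), array([100.9, 437. ]), 11.7)
top new 0.018 2018 (array([643.1,  10.3]), array([ 95.7, 436.9]), 11.61)
top old 0.008 3864 (array([462.8,  75.2]), array([404. ,  82.9]), 86.07)
top old 0.018 2016 (array([463.2,  74.9]), array([403.7,  76.7]), 85.87)
square shoulder top 202 (array([467.2, 188.5]), array([40.7, 40.3]), 77.96) 0.07110578549147059
side new 0.008 4578 (array([641.3,  11.2]), array([ 98.4, 441.4]), 12.08)
side new 0.018 2174 (array([640.7,  11.6]), array([ 97.8, 440.2]), 12.08)
side old 0.008 2993 (array([460.7,  77.9]), array([405.2,  76.7]), 85.83)
side old 0.018 1977 (array([460.7,  76.9]), array([406.4,  76.6]), 85.85)
square shoulder side 315 (array([464.2, 191.1]), array([41.7, 39. ]), 74.79) 0.07077039625451778
```

View pics/c1.png

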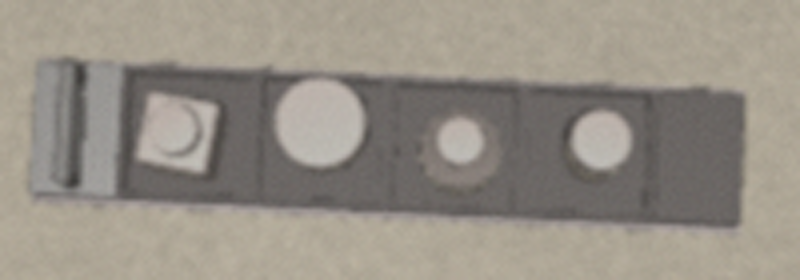

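```bash
python3 - <<'E'
from h import *
from scipy.optimize import minimize
for n in ("top","side"):
    p,d=eyes.grab_frame(n)
    for l,zc in (("new_rack",0),):
        r=[r for r in nets.regions_of(l,n)][0]; M=r["region"]
        P=pts(n,d,M); P=P[(P[:,2]<.035)&(P[:,2]>.004)]
        best=None
        def cost(v):
            a=v[2];e=np.array([[np.cos(a),np.sin(a)],[-np.sin(a),np.cos(a)]]); L=(P[:,:2]-v[:2])@e.T
            o=np.maximum(abs(L[:,0])-.042,0)+np.maximum(abs(L[:,1])-.204,0); return np.minimum(o,.01).mean()*1e3
        b=min((minimize(cost,[.64,.023,a],method="Nelder-Mead",options=dict(initial_simplex=np.array([[.64,.023,a],[.65,.023,a],[.64,.033,a],[.64,.023,a+.05]]),xatol=1e-5,fatol=1e-6)) for a in (.1,.14,.18)),key=lambda s:s.fun)
        print(n,l,b.x,np.degrees(b.x[2]),b.fun)
    # cell floor / rim heights in new rack
    G=pts(n,d,d>0); v=b.x; a=v[2];e=np.array([[np.cos(a),np.sin(a)],[-np.sin(a),np.cos(a)]]); L=(G[:,:2]-v[:2])@e.T
    for y in (.114,.038,-.038,-.114):
        m=(abs(L[:,0])<.02)&(abs(L[:,1]-y)<.02); print(round(np.median(G[m,2]),4),end=" ")
    m=(abs(L[:,0])<.03)&(L[:,1]>.165)&(L[:,1]<.19)&(G[:,2]>.05); print("handle local",L[m].mean(0))
    # profile of walls: height vs local y
    for y in np.arange(-.21,.211,.004):
        m=(abs(L[:,0])<.025)&(abs(L[:,1]-y)<.002); print("%d:%.0f"%(y*1e3,1e3*np.median(G[m,2])),end=" ")
    print()
E
```

```text
top new_rack [0.63785358 0.02665184 0.15663565] 8.974561691900215 0.0005668421305099683
0.0094 0.0098 0.0097 0.0096 handle local [-0.000179    0.17512517]
-210:-0 -206:-1 -201:20 -197:21 -193:22 -189:22 -185:20 -181:22 -177:20 -173:21 -169:22 -165:23 -161:21 -157:21 -153:21 -149:21 -145:9 -141:9 -137:10 -133:10 -129:11 -125:10 -121:9 -117:9 -113:9 -109:9 -105:10 -101:9 -97:9 -93:9 -89:10 -85:9 -81:11 -77:22 -73:19 -69:10 -65:10 -61:10 -57:9 -53:10 -49:11 -45:10 -41:10 -37:10 -33:9 -29:10 -25:10 -21:9 -17:9 -13:10 -9:10 -5:18 -1:22 2:18 6:11 10:8 14:8 18:10 22:9 26:9 30:10 34:11 38:10 42:10 46:10 50:9 54:10 58:9 62:9 66:10 70:13 74:22 78:19 82:8 86:11 90:10 94:10 98:9 102:9 106:10 110:9 114:9 118:10 122:10 126:9 130:9 134:9 138:9 142:10 146:12 150:20 154:22 158:21 162:22 166:22 170:24 174:62 178:62 182:58 186:22 190:21 194:22 198:20 202:2 206:-0 210:-0 
side new_rack [0.63501155 0.02802471 0.13469361] 7.717375174123521 0.00046396891387702363
0.0108 0.0104 0.0097 0.0097 handle local [1.00151684e-04 1.77091533e-01]
  return _methods._mean(a, axis=axis, dtype=dtype,
  ret = ret.dtype.type(ret / rcount)
```

```bash
cat >> h.py <<'E'
from scipy.spatial.transform import Rotation as Ro
def go(x,y,z,yawdeg,s=None):
    """tool-frame shift and rotvec from current pose to TCP target pointing down, yaw"""
    s=s or readout.get_state(); R=Ro.from_euler("xyz",s["ee_rot"]); T=Ro.from_euler("xyz",[-np.pi/2,0,np.radians(yawdeg)])
    return np.round(R.inv().apply(np.array([x,y,z])-s["eef_pos"]),4).tolist(), np.round((R.inv()*T).as_rotvec(degrees=True),2).tolist()
E
python3 -c "
from h import *
print(go(.46,-.27,.25,60)); print(go(.466,.19,.2,77))"
```

```text
([0.3514, -0.0234, 0.2737], [-0.0, -41.62, 0.0])
([0.5022, 0.0266, 0.7083], [-0.0, -58.62, 0.0])
```

Emit:
play_rows --increments '[{"linear": [0.05, -0.004, 0.04], "rotation": [0, -8, 0], "claw": 0}, {"linear": [0.1, -0.008, 0.075], "rotation": [0, -16, 0], "claw": 0}, {"linear": [0.145, -0.012, 0.11], "rotation": [0, -24, 0], "claw": 0}, {"linear": [0.19, -0.016, 0.15], "rotation": [0, -32, 0], "claw": 0}, {"linear": [0.235, -0.02, 0.19], "rotation": [0, -41.6, 0], "claw": 0}]'

```text
t: 1.88
eef_pos: [0.3767, -0.3845, 0.2469]
ee_rot: [-1.571, 0.0, 1.052]
force: [1.6, -0.4, 0.2]
width: 0.0876
```

```bash
python3 -c "
from h import *
print(go(.466,.19,.2,77))"
```

```text
([0.5432, 0.0468, 0.2074], [0.04, -16.73, -0.01])
```

Emit:
play_rows --increments '[{"linear": [0.055, 0, 0.02], "rotation": [0, -3, 0], "claw": 0}, {"linear": [0.11, 0, 0.04], "rotation": [0, -6, 0], "claw": 0}, {"linear": [0.165, 0, 0.062], "rotation": [0, -9, 0], "claw": 0}, {"linear": [0.22, 0, 0.084], "rotation": [0, -12, 0], "claw": 0}, {"linear": [0.275, 0, 0.105], "rotation": [0, -16.7, 0], "claw": 0}]'

```text
t: 2.5
eef_pos: [0.4219, -0.0918, 0.2474]
ee_rot: [-1.573, -0.0, 1.346]
force: [1.5, 0.5, -0.1]
width: 0.0876
```

```bash
python3 -c "
from h import *
print(go(.466,.19,.2,77))"
```

```text
([0.2845, 0.0474, 0.02], [0.11, 0.1, 0.02])
```

Emit:
play_rows --increments '[{"linear": [0.06, 0.0, 0.004], "claw": 0}, {"linear": [0.12, 0.0, 0.008], "claw": 0}, {"linear": [0.18, 0.0, 0.013], "claw": 0}, {"linear": [0.24, 0.0, 0.017], "claw": 0}, {"linear": [0.284, 0.0, 0.02], "claw": 0}]'

```text
invalid input at $.increments[0]: expected keys linear, rotation, claw
```

```bash
python3 -c "
from h import *
print(go(.466,.19,.041,77))"
```

```text
([0.2845, 0.2064, 0.0203], [0.11, 0.1, 0.02])
```

Emit:
play_rows --increments '[{"linear": [0.06, 0.0, 0.004], "rotation": [0, 0, 0], "claw": 0}, {"linear": [0.12, 0.0, 0.008], "rotation": [0, 0, 0], "claw": 0}, {"linear": [0.18, 0.0, 0.013], "rotation": [0, 0, 0], "claw": 0}, {"linear": [0.24, 0.0, 0.017], "rotation": [0, 0, 0], "claw": 0}, {"linear": [0.284, 0.0, 0.02], "rotation": [0, 0, 0], "claw": 0}]'

```text
t: 3.12
eef_pos: [0.4658, 0.192, 0.2477]
ee_rot: [-1.573, -0.001, 1.347]
force: [0.5, -0.6, -0.2]
width: 0.0876
```

```bash
python3 -c "
from h import *
print(go(.466,.19,.041,77))"
```

```text
([-0.0021, 0.2067, -0.0001], [0.14, 0.19, 0.06])
```

Emit:
play_rows --increments '[{"linear": [-0.001, 0.05, 0], "rotation": [0, 0, 0], "claw": 0}, {"linear": [-0.002, 0.1, 0], "rotation": [0, 0, 0], "claw": 0}, {"linear": [-0.002, 0.15, 0], "rotation": [0, 0, 0], "claw": 0}, {"linear": [-0.002, 0.185, 0], "rotation": [0, 0, 0], "claw": 0}, {"linear": [-0.002, 0.207, 0], "rotation": [0, 0, 0], "claw": 0}]'

```text
t: 3.75
eef_pos: [0.4653, 0.1897, 0.039]
ee_rot: [-1.572, 0.001, 1.347]
force: [1.0, 0.3, -0.1]
width: 0.0874
```

```bash
python3 -c "
from h import *
print(go(.466,.19,.041,77))
for n in ('side','top'):
  p,d=eyes.grab_frame(n); cv2.imwrite('pics/a_%s.png'%n,p)
"
```

```text
([0.0005, -0.002, -0.0006], [0.08, 0.19, -0.03])
```

View pics/a_side.png

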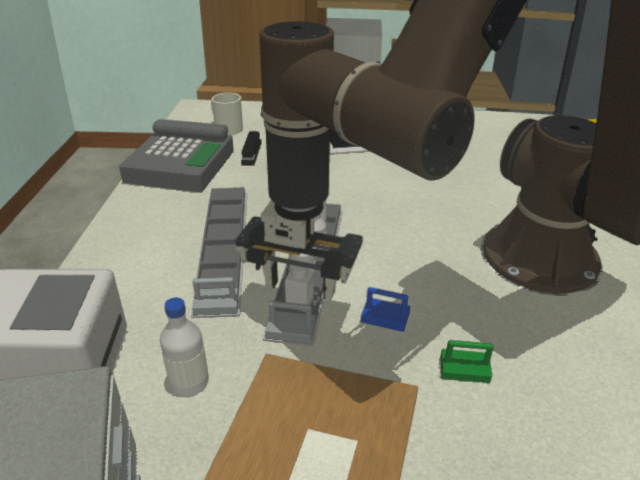

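The fingers straddle the square bottle at about (300,280), so I'll close on it.

Emit:
play_rows --increments '[{"linear": [0, -0.001, 0], "rotation": [0, 0, 0], "claw": 0.35}, {"linear": [0, -0.001, 0], "rotation": [0, 0, 0], "claw": 0.5}, {"linear": [0, -0.001, 0], "rotation": [0, 0, 0], "claw": 0.7}, {"linear": [0, -0.001, 0], "rotation": [0, 0, 0], "claw": 0.8}, {"linear": [0, -0.001, 0], "rotation": [0, 0, 0], "claw": 0.8}]' --newtons 15

```text
t: 4.47
eef_pos: [0.4647, 0.1892, 0.0398]
ee_rot: [-1.571, 0.002, 1.347]
force: [0.9, -0.3, 0.6]
width: 0.0432
```

```bash
python3 -c "
from h import *
s=readout.get_state(); print(s['eef_pos'],s['width'],s['force'])
"
```

```text
[0.46471428 0.18917378 0.03984963] 0.04320927364436725 [ 0.9037665  -0.28898907  0.59244792]
```

Emit:
play_rows --increments '[{"linear": [0, 0, 0], "rotation": [0, 0, 0], "claw": 0.9}, {"linear": [0, 0, 0], "rotation": [0, 0, 0], "claw": 0.9}, {"linear": [0, 0, 0], "rotation": [0, 0, 0], "claw": 0.9}]'

```text
t: 4.85
eef_pos: [0.4646, 0.1891, 0.0398]
ee_rot: [-1.571, 0.002, 1.347]
force: [-0.4, 0.2, 1.3]
width: 0.0397
```

Emit:
play_rows --increments '[{"linear": [0, -0.015, 0], "rotation": [0, 0, 0], "claw": 0.9}, {"linear": [0, -0.045, 0], "rotation": [0, 0, 0], "claw": 0.9}, {"linear": [0, -0.08, 0], "rotation": [0, 0, 0], "claw": 0.9}, {"linear": [0, -0.11, 0], "rotation": [0, 0, 0], "claw": 0.9}, {"linear": [0, -0.13, 0], "rotation": [0, 0, 0], "claw": 0.9}]'

```text
t: 5.48
eef_pos: [0.4649, 0.1896, 0.1713]
ee_rot: [-1.572, 0.001, 1.347]
force: [0.3, 0.6, -1.6]
width: 0.0399
```

```bash
python3 -c "
from h import *
print(readout.get_state()['width'],go(.6544,-.0856,.17,98.8))
"
```

```text
0.03991953966934287 ([-0.2263, 0.0017, -0.2459], [0.03, -21.63, -0.07])
```

Emit:
play_rows --increments '[{"linear": [-0.015, 0, -0.016], "rotation": [0, -1, 0], "claw": 0.9}, {"linear": [-0.04, 0, -0.043], "rotation": [0, -4, 0], "claw": 0.9}, {"linear": [-0.07, 0, -0.076], "rotation": [0, -7, 0], "claw": 0.9}, {"linear": [-0.1, 0, -0.109], "rotation": [0, -10, 0], "claw": 0.9}, {"linear": [-0.13, 0, -0.141], "rotation": [0, -13, 0], "claw": 0.9}]'

```text
t: 6.1
eef_pos: [0.5741, 0.0303, 0.1713]
ee_rot: [-1.571, 0.001, 1.576]
force: [0.0, 1.0, -0.2]
width: 0.0398
```

```bash
python3 -c "
from h import *
print(readout.get_state()['width'],go(.6544,-.0856,.17,98.8))
"
```

```text
0.03978951924369761 ([-0.1163, 0.0015, -0.0797], [0.01, -8.53, -0.07])
```

Emit:
play_rows --increments '[{"linear": [-0.04, 0, -0.027], "rotation": [0, -3, 0], "claw": 0.9}, {"linear": [-0.075, 0, -0.051], "rotation": [0, -6, 0], "claw": 0.9}, {"linear": [-0.1, 0, -0.069], "rotation": [0, -8, 0], "claw": 0.9}, {"linear": [-0.116, 0, -0.08], "rotation": [0, -8.5, 0], "claw": 0.9}, {"linear": [-0.116, 0.03, -0.08], "rotation": [0, -8.5, 0], "claw": 0.9}]'

```text
t: 6.72
eef_pos: [0.6568, -0.0864, 0.143]
ee_rot: [-1.575, 0.002, 1.722]
force: [-0.6, 0.9, -1.2]
width: 0.0401
```

```bash
python3 -c "
from h import *
print(go(.6544,-.0856,.0408,98.8))
"
```

```text
([0.0013, 0.1022, 0.0027], [0.25, -0.11, -0.11])
```

Emit:
play_rows --increments '[{"linear": [0.001, 0.03, 0.002], "rotation": [0, 0, 0], "claw": 0.9}, {"linear": [0.001, 0.06, 0.002], "rotation": [0, 0, 0], "claw": 0.9}, {"linear": [0.001, 0.08, 0.002], "rotation": [0, 0, 0], "claw": 0.9}, {"linear": [0.001, 0.094, 0.002], "rotation": [0, 0, 0], "claw": 0.9}, {"linear": [0.001, 0.098, 0.002], "rotation": [0, 0, 0], "claw": 0.9}]'

```text
t: 7.35
eef_pos: [0.6547, -0.0856, 0.0442]
ee_rot: [-1.574, 0.002, 1.723]
force: [-0.2, -0.3, -1.0]
width: 0.0401
```

```bash
python3 -c "
from h import *
print(go(.6544,-.0856,.0408,98.8))
p,d=eyes.grab_frame('side'); cv2.imwrite('pics/b_side.png',p)
"
```

```text
([0.0, 0.0034, 0.0003], [0.18, -0.11, -0.11])
```

View pics/b_side.png

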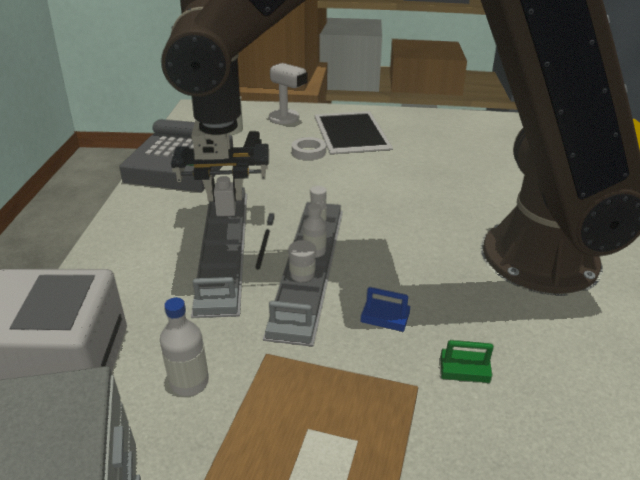

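The bottle sits over the far cell at about (225,205). I'll lower it the last 3.5 mm and release.

Emit:
play_rows --increments '[{"linear": [0, 0.002, 0], "rotation": [0, 0, 0], "claw": 0.9}, {"linear": [0, 0.0035, 0], "rotation": [0, 0, 0], "claw": 0.9}, {"linear": [0, 0.004, 0], "rotation": [0, 0, 0], "claw": 0.9}, {"linear": [0, 0.004, 0], "rotation": [0, 0, 0], "claw": 0.9}]'

```text
t: 7.9
eef_pos: [0.655, -0.0856, 0.0406]
ee_rot: [-1.575, 0.002, 1.723]
force: [-0.0, 0.3, -1.4]
width: 0.04
```

Emit:
play_rows --increments '[{"linear": [0, 0.0006, 0], "rotation": [0, 0, 0], "claw": 0.9}, {"linear": [0, 0.0006, 0], "rotation": [0, 0, 0], "claw": 0.45}, {"linear": [0, 0.0006, 0], "rotation": [0, 0, 0], "claw": 0.3}, {"linear": [0, 0.0006, 0], "rotation": [0, 0, 0], "claw": 0.1}, {"linear": [0, 0.0006, 0], "rotation": [0, 0, 0], "claw": 0.1}]'

```text
t: 8.52
eef_pos: [0.6551, -0.0856, 0.04]
ee_rot: [-1.575, 0.002, 1.723]
force: [-0.8, -0.2, 0.2]
width: 0.0727
```

Emit:
play_rows --increments '[{"linear": [0, -0.02, 0], "rotation": [0, 0, 0], "claw": 0}, {"linear": [0, -0.06, 0], "rotation": [0, 0, 0], "claw": 0}, {"linear": [0, -0.11, 0], "rotation": [0, 0, 0], "claw": 0}, {"linear": [0, -0.15, 0], "rotation": [0, 0, 0], "claw": 0}]'

```text
t: 9.02
eef_pos: [0.6547, -0.0854, 0.1923]
ee_rot: [-1.576, 0.002, 1.723]
force: [1.3, -0.4, 0.1]
width: 0.0878
```

```bash
python3 -c "
from h import *
p,d=eyes.grab_frame('side'); cv2.imwrite('pics/c_side.png',p[120:320,150:400])
print(go(.469,.112,.19,86))
"
```

```text
([0.2242, 0.0055, 0.156], [0.75, 12.75, -0.15])
```

View pics/c_side.png

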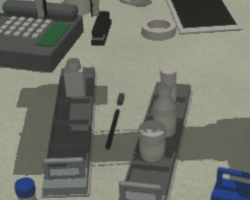

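The square bottle stands in the farthest cell (crop px 75,80). Next is the pot.

Emit:
play_rows --increments '[{"linear": [0.035, 0, 0.024], "rotation": [0.2, 2, 0], "claw": 0}, {"linear": [0.08, 0, 0.056], "rotation": [0.4, 4.5, 0], "claw": 0}, {"linear": [0.13, 0, 0.09], "rotation": [0.5, 7, 0], "claw": 0}, {"linear": [0.18, 0.003, 0.125], "rotation": [0.6, 10, 0], "claw": 0}, {"linear": [0.224, 0.005, 0.156], "rotation": [0.7, 12.7, 0], "claw": 0}]'

```text
t: 9.7
eef_pos: [0.4675, 0.1129, 0.1905]
ee_rot: [-1.572, 0.002, 1.5]
force: [0.5, 0.9, 1.1]
width: 0.0876
```

```bash
python3 -c "
from h import *
print(go(.469,.112,.045,86))
"
```

```text
([-0.0005, 0.1455, -0.0013], [0.1, -0.04, -0.12])
```

Emit:
play_rows --increments '[{"linear": [0, 0.04, -0.001], "rotation": [0, 0, 0], "claw": 0}, {"linear": [0, 0.08, -0.001], "rotation": [0, 0, 0], "claw": 0}, {"linear": [0, 0.12, -0.001], "rotation": [0, 0, 0], "claw": 0}, {"linear": [0, 0.142, -0.001], "rotation": [0, 0, 0], "claw": 0}, {"linear": [0, 0.145, -0.001], "rotation": [0, 0, 0], "claw": 0}]'

```text
t: 10.32
eef_pos: [0.4678, 0.1119, 0.0441]
ee_rot: [-1.57, 0.004, 1.5]
force: [-0.4, 0.5, -0.1]
width: 0.0877
```

Emit:
play_rows --increments '[{"linear": [0, 0, 0], "rotation": [0, 0, 0], "claw": 0.35}, {"linear": [0, 0, 0], "rotation": [0, 0, 0], "claw": 0.5}, {"linear": [0, 0, 0], "rotation": [0, 0, 0], "claw": 0.7}, {"linear": [0, 0, 0], "rotation": [0, 0, 0], "claw": 0.7}, {"linear": [0, 0, 0], "rotation": [0, 0, 0], "claw": 0.7}]'

```text
t: 10.95
eef_pos: [0.4681, 0.1121, 0.0445]
ee_rot: [-1.571, 0.004, 1.5]
force: [-0.8, -0.4, 2.5]
width: 0.0496
```

Emit:
play_rows --increments '[{"linear": [0, 0, 0], "rotation": [0, 0, 0], "claw": 0.7}, {"linear": [0, 0, 0], "rotation": [0, 0, 0], "claw": 0.7}]'

```text
t: 11.2
eef_pos: [0.4681, 0.1121, 0.0446]
ee_rot: [-1.571, 0.003, 1.5]
force: [-0.7, -0.2, 2.3]
width: 0.0495
```

Emit:
play_rows --increments '[{"linear": [0, -0.01, 0], "rotation": [0, 0, 0], "claw": 0.7}, {"linear": [0, -0.035, 0], "rotation": [0, 0, 0], "claw": 0.7}, {"linear": [0, -0.07, 0], "rotation": [0, 0, 0], "claw": 0.7}, {"linear": [0, -0.1, 0], "rotation": [0, 0, 0], "claw": 0.7}, {"linear": [0, -0.125, 0], "rotation": [0, 0, 0], "claw": 0.7}]'

```text
t: 11.82
eef_pos: [0.4682, 0.1125, 0.1714]
ee_rot: [-1.572, 0.003, 1.5]
force: [0.3, 0.7, -0.1]
width: 0.0497
```

```bash
python3 -c "
from h import *
print(readout.get_state()['width'],go(.6428,-.0105,.17,98.8))
p,d=eyes.grab_frame('side'); cv2.imwrite('pics/d_side.png',p[120:320,150:400])
"
```

```text
0.049701579227012786 ([-0.1104, 0.0019, -0.1828], [0.04, -12.83, -0.16])
```

View pics/d_side.png

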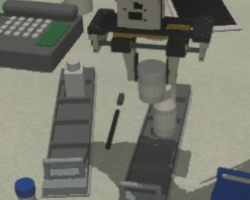

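The pot is held and hangs upright at crop (152,85).

Emit:
play_rows --increments '[{"linear": [-0.015, 0, -0.025], "rotation": [0, -2, 0], "claw": 0.7}, {"linear": [-0.04, 0, -0.066], "rotation": [0, -5, 0], "claw": 0.7}, {"linear": [-0.067, 0, -0.111], "rotation": [0, -8, 0], "claw": 0.7}, {"linear": [-0.095, 0, -0.157], "rotation": [0, -11, 0], "claw": 0.7}, {"linear": [-0.11, 0, -0.183], "rotation": [0, -12.8, 0], "claw": 0.7}]'

```text
t: 12.5
eef_pos: [0.6461, -0.0111, 0.1753]
ee_rot: [-1.575, 0.002, 1.725]
force: [-1.1, -0.2, -0.4]
width: 0.0494
```

```bash
python3 -c "
from h import *
print(readout.get_state()['width'],go(.6428,-.0105,.0456,98.8))
"
```

```text
0.04944661316489311 ([0.0013, 0.1296, 0.0036], [0.22, 0.01, -0.13])
```

Emit:
play_rows --increments '[{"linear": [0.001, 0.03, 0.003], "rotation": [0.2, 0, 0], "claw": 0.7}, {"linear": [0.001, 0.065, 0.003], "rotation": [0.2, 0, 0], "claw": 0.7}, {"linear": [0.001, 0.095, 0.003], "rotation": [0.2, 0, 0], "claw": 0.7}, {"linear": [0.001, 0.115, 0.003], "rotation": [0.2, 0, 0], "claw": 0.7}, {"linear": [0.001, 0.123, 0.003], "rotation": [0.2, 0, 0], "claw": 0.7}]'

```text
t: 13.12
eef_pos: [0.6426, -0.0109, 0.0511]
ee_rot: [-1.569, 0.002, 1.724]
force: [0.4, 1.0, -0.2]
width: 0.0498
```

```bash
python3 -c "
from h import *
print(readout.get_state()['width'],go(.6428,-.0105,.0451,98.8))
"
```

```text
0.04976352141680078 ([0.0004, 0.006, -0.0003], [-0.11, -0.0, -0.13])
```

Emit:
play_rows --increments '[{"linear": [0, 0.002, 0], "rotation": [0, 0, 0], "claw": 0.7}, {"linear": [0, 0.004, 0], "rotation": [0, 0, 0], "claw": 0.7}, {"linear": [0, 0.0055, 0], "rotation": [0, 0, 0], "claw": 0.7}, {"linear": [0, 0.006, 0], "rotation": [0, 0, 0], "claw": 0.7}, {"linear": [0, 0.0065, 0], "rotation": [0, 0, 0], "claw": 0.7}]'

```text
t: 13.75
eef_pos: [0.6428, -0.0109, 0.0449]
ee_rot: [-1.569, 0.002, 1.724]
force: [-0.1, -0.6, -0.4]
width: 0.0494
```

Emit:
play_rows --increments '[{"linear": [0, 0, 0], "rotation": [0, 0, 0], "claw": 0.42}, {"linear": [0, 0, 0], "rotation": [0, 0, 0], "claw": 0.3}, {"linear": [0, 0, 0], "rotation": [0, 0, 0], "claw": 0.1}, {"linear": [0, 0, 0], "rotation": [0, 0, 0], "claw": 0.1}]'

```text
t: 14.25
eef_pos: [0.6428, -0.0109, 0.0449]
ee_rot: [-1.569, 0.002, 1.724]
force: [0.3, 0.1, -0.5]
width: 0.0749
```

Emit:
play_rows --increments '[{"linear": [0, -0.02, 0], "rotation": [0, 0, 0], "claw": 0}, {"linear": [0, -0.06, 0], "rotation": [0, 0, 0], "claw": 0}, {"linear": [0, -0.11, 0], "rotation": [0, 0, 0], "claw": 0}, {"linear": [0, -0.15, 0], "rotation": [0, 0, 0], "claw": 0}]'

```text
t: 14.75
eef_pos: [0.6432, -0.0106, 0.1971]
ee_rot: [-1.571, 0.002, 1.725]
force: [0.3, -0.0, -0.0]
width: 0.0874
```

```bash
python3 -c "
from h import *
p,d=eyes.grab_frame('side'); cv2.imwrite('pics/e_side.png',p[120:320,150:400])
print(go(.4535,.034,.19,86))
"
```

```text
([0.0737, 0.0115, 0.1831], [0.45, 12.86, -0.15])
```

View pics/e_side.png

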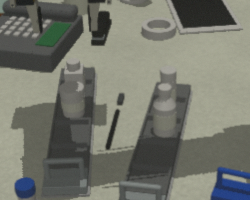

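The pot stands next to the square in its cell (crop 75,100). Next is the flask.

Emit:
play_rows --increments '[{"linear": [0.012, 0, 0.03], "rotation": [0.1, 2, 0], "claw": 0}, {"linear": [0.028, 0, 0.07], "rotation": [0.2, 5, 0], "claw": 0}, {"linear": [0.046, 0, 0.115], "rotation": [0.2, 8, 0], "claw": 0}, {"linear": [0.064, 0.004, 0.158], "rotation": [0.2, 11, 0], "claw": 0}, {"linear": [0.074, 0.006, 0.183], "rotation": [0.2, 12.8, 0], "claw": 0}]'

```text
t: 15.42
eef_pos: [0.4515, 0.0343, 0.1954]
ee_rot: [-1.576, 0.002, 1.501]
force: [0.0, -0.2, 0.5]
width: 0.0879
```

```bash
python3 -c "
from h import *
print(go(.4535,.034,.05,86))
"
```

```text
([0.0, 0.1454, -0.0013], [0.27, 0.0, -0.09])
```

Emit:
play_rows --increments '[{"linear": [0, 0.04, -0.001], "rotation": [0.3, 0, 0], "claw": 0}, {"linear": [0, 0.08, -0.001], "rotation": [0.3, 0, 0], "claw": 0}, {"linear": [0, 0.12, -0.001], "rotation": [0.3, 0, 0], "claw": 0}, {"linear": [0, 0.142, -0.001], "rotation": [0.3, 0, 0], "claw": 0}, {"linear": [0, 0.145, -0.001], "rotation": [0.3, 0, 0], "claw": 0}]'

```text
t: 16.05
eef_pos: [0.4522, 0.0335, 0.0491]
ee_rot: [-1.568, 0.003, 1.501]
force: [0.5, -0.4, -0.7]
width: 0.0876
```

Emit:
play_rows --increments '[{"linear": [0, 0, 0], "rotation": [0, 0, 0], "claw": 0.35}, {"linear": [0, 0, 0], "rotation": [0, 0, 0], "claw": 0.5}, {"linear": [0, 0, 0], "rotation": [0, 0, 0], "claw": 0.7}, {"linear": [0, 0, 0], "rotation": [0, 0, 0], "claw": 0.8}, {"linear": [0, 0, 0], "rotation": [0, 0, 0], "claw": 0.8}]'

```text
t: 16.68
eef_pos: [0.4525, 0.0336, 0.0494]
ee_rot: [-1.568, 0.003, 1.501]
force: [0.4, -0.1, -1.2]
width: 0.0434
```

Emit:
play_rows --increments '[{"linear": [0, 0, 0], "rotation": [0, 0, 0], "claw": 0.8}, {"linear": [0, 0, 0], "rotation": [0, 0, 0], "claw": 0.8}, {"linear": [0, 0, 0], "rotation": [0, 0, 0], "claw": 0.8}]'

```text
t: 17.05
eef_pos: [0.4525, 0.0336, 0.0494]
ee_rot: [-1.568, 0.003, 1.501]
force: [-0.9, 0.0, -0.4]
width: 0.0436
```

Emit:
play_rows --increments '[{"linear": [0, -0.01, 0], "rotation": [0, 0, 0], "claw": 0.8}, {"linear": [0, -0.035, 0], "rotation": [0, 0, 0], "claw": 0.8}, {"linear": [0, -0.07, 0], "rotation": [0, 0, 0], "claw": 0.8}, {"linear": [0, -0.1, 0], "rotation": [0, 0, 0], "claw": 0.8}, {"linear": [0, -0.125, 0], "rotation": [0, 0, 0], "claw": 0.8}]'

```text
t: 17.68
eef_pos: [0.4528, 0.0339, 0.1763]
ee_rot: [-1.569, 0.002, 1.501]
force: [-0.2, -1.0, -1.5]
width: 0.0434
```

```bash
python3 -c "
from h import *
print(readout.get_state()['width'],go(.6312,.0645,.175,98.8))
p,d=eyes.grab_frame('side'); cv2.imwrite('pics/f_side.png',p[120:320,150:400])
"
```

```text
0.043371900618319546 ([0.0429, 0.001, -0.1759], [-0.09, -12.79, -0.12])
```

View pics/f_side.png

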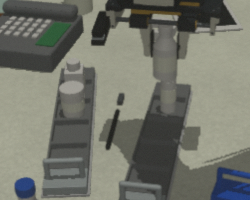

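The flask is held upright at crop (165,55), so I'll carry it over.

Emit:
play_rows --increments '[{"linear": [0.005, 0, -0.022], "rotation": [0, -2, 0], "claw": 0.8}, {"linear": [0.015, 0, -0.06], "rotation": [0, -5, 0], "claw": 0.8}, {"linear": [0.026, 0, -0.105], "rotation": [0, -8, 0], "claw": 0.8}, {"linear": [0.037, 0, -0.15], "rotation": [0, -11, 0], "claw": 0.8}, {"linear": [0.043, 0, -0.174], "rotation": [0, -12.8, 0], "claw": 0.8}]'

```text
t: 18.35
eef_pos: [0.6327, 0.0654, 0.1794]
ee_rot: [-1.573, 0.002, 1.726]
force: [-0.5, 0.5, -1.4]
width: 0.0438
```

```bash
python3 -c "
from h import *
print(readout.get_state()['width'],go(.6312,.0645,.0505,98.8))
"
```

```text
0.043804474922648745 ([-0.0004, 0.1289, 0.0018], [0.1, 0.11, -0.1])
```

Emit:
play_rows --increments '[{"linear": [0, 0.03, 0.002], "rotation": [0.1, 0, 0], "claw": 0.8}, {"linear": [0, 0.065, 0.002], "rotation": [0.1, 0, 0], "claw": 0.8}, {"linear": [0, 0.095, 0.002], "rotation": [0.1, 0, 0], "claw": 0.8}, {"linear": [0, 0.115, 0.002], "rotation": [0.1, 0, 0], "claw": 0.8}, {"linear": [0, 0.123, 0.002], "rotation": [0.1, 0, 0], "claw": 0.8}]'

```text
t: 18.98
eef_pos: [0.6301, 0.0646, 0.0553]
ee_rot: [-1.569, 0.002, 1.726]
force: [-0.7, -0.3, -0.8]
width: 0.0435
```

```bash
python3 -c "
from h import *
print(readout.get_state()['width'],go(.6312,.0645,.0498,98.8))
"
```

```text
0.04347995920006775 ([-0.0003, 0.0055, -0.0011], [-0.13, 0.1, -0.13])
```

Emit:
play_rows --increments '[{"linear": [0, 0.002, -0.001], "rotation": [0, 0, 0], "claw": 0.8}, {"linear": [0, 0.004, -0.001], "rotation": [0, 0, 0], "claw": 0.8}, {"linear": [0, 0.005, -0.001], "rotation": [0, 0, 0], "claw": 0.8}, {"linear": [0, 0.0055, -0.001], "rotation": [0, 0, 0], "claw": 0.8}, {"linear": [0, 0.0058, -0.001], "rotation": [0, 0, 0], "claw": 0.8}]'

```text
t: 19.6
eef_pos: [0.6312, 0.0648, 0.0498]
ee_rot: [-1.569, 0.002, 1.726]
force: [0.6, 0.3, -1.5]
width: 0.0437
```

Emit:
play_rows --increments '[{"linear": [0, 0, 0], "rotation": [0, 0, 0], "claw": 0.48}, {"linear": [0, 0, 0], "rotation": [0, 0, 0], "claw": 0.35}, {"linear": [0, 0, 0], "rotation": [0, 0, 0], "claw": 0.1}, {"linear": [0, 0, 0], "rotation": [0, 0, 0], "claw": 0.1}]'

```text
t: 20.1
eef_pos: [0.6313, 0.0648, 0.0498]
ee_rot: [-1.569, 0.002, 1.726]
force: [0.3, 0.2, 1.1]
width: 0.0704
```

Emit:
play_rows --increments '[{"linear": [0, -0.02, 0], "rotation": [0, 0, 0], "claw": 0}, {"linear": [0, -0.06, 0], "rotation": [0, 0, 0], "claw": 0}, {"linear": [0, -0.11, 0], "rotation": [0, 0, 0], "claw": 0}, {"linear": [0, -0.15, 0], "rotation": [0, 0, 0], "claw": 0}]'

```text
t: 20.6
eef_pos: [0.6317, 0.0652, 0.202]
ee_rot: [-1.57, 0.002, 1.726]
force: [0.6, 1.0, 0.1]
width: 0.0877
```

```bash
python3 -c "
from h import *
p,d=eyes.grab_frame('side'); cv2.imwrite('pics/g_side.png',p[120:320,150:400])
print(go(.4515,-.0385,.2,86))
"
```

```text
([-0.0742, 0.0067, 0.1967], [0.43, 12.96, -0.07])
```

View pics/g_side.png

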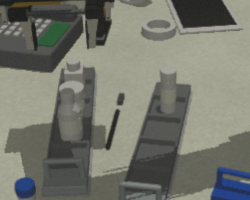

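The flask stands in the third cell (crop 70,110). The vial is last.

Emit:
play_rows --increments '[{"linear": [-0.012, 0, 0.03], "rotation": [0.1, 2, 0], "claw": 0}, {"linear": [-0.028, 0, 0.075], "rotation": [0.1, 5, 0], "claw": 0}, {"linear": [-0.046, 0, 0.12], "rotation": [0.1, 8, 0], "claw": 0}, {"linear": [-0.064, 0, 0.168], "rotation": [0.1, 11, 0], "claw": 0}, {"linear": [-0.074, 0, 0.196], "rotation": [0.1, 12.9, 0], "claw": 0}]'

```text
t: 21.28
eef_pos: [0.45, -0.0392, 0.2067]
ee_rot: [-1.577, 0.0, 1.5]
force: [0.3, 0.7, 0.2]
width: 0.0876
```

```bash
python3 -c "
from h import *
print(go(.4515,-.0385,.051,86))
"
```

```text
([0.0009, 0.1557, -0.0005], [0.35, -0.04, -0.02])
```

Emit:
play_rows --increments '[{"linear": [0.001, 0.04, 0], "rotation": [0.3, 0, 0], "claw": 0}, {"linear": [0.001, 0.085, 0], "rotation": [0.3, 0, 0], "claw": 0}, {"linear": [0.001, 0.13, 0], "rotation": [0.3, 0, 0], "claw": 0}, {"linear": [0.001, 0.152, 0], "rotation": [0.3, 0, 0], "claw": 0}, {"linear": [0.001, 0.155, 0], "rotation": [0.3, 0, 0], "claw": 0}]'

```text
t: 21.9
eef_pos: [0.4499, -0.0388, 0.0504]
ee_rot: [-1.569, 0.002, 1.5]
force: [0.3, -0.3, 0.6]
width: 0.0879
```

Emit:
play_rows --increments '[{"linear": [0, 0, 0], "rotation": [0, 0, 0], "claw": 0.35}, {"linear": [0, 0, 0], "rotation": [0, 0, 0], "claw": 0.5}, {"linear": [0, 0, 0], "rotation": [0, 0, 0], "claw": 0.6}, {"linear": [0, 0, 0], "rotation": [0, 0, 0], "claw": 0.75}, {"linear": [0, 0, 0], "rotation": [0, 0, 0], "claw": 0.9}]'

```text
t: 22.52
eef_pos: [0.45, -0.0387, 0.0507]
ee_rot: [-1.569, 0.001, 1.5]
force: [-0.0, 0.6, -0.4]
width: 0.0434
```

Emit:
play_rows --increments '[{"linear": [0, 0, 0], "rotation": [0, 0, 0], "claw": 0.9}, {"linear": [0, 0, 0], "rotation": [0, 0, 0], "claw": 0.9}, {"linear": [0, 0, 0], "rotation": [0, 0, 0], "claw": 0.9}, {"linear": [0, 0, 0], "rotation": [0, 0, 0], "claw": 0.9}]'

```text
t: 23.02
eef_pos: [0.4501, -0.0387, 0.0507]
ee_rot: [-1.569, 0.001, 1.5]
force: [-0.4, -0.3, 0.9]
width: 0.0327
```

Emit:
play_rows --increments '[{"linear": [0, -0.01, 0], "rotation": [0, 0, 0], "claw": 0.9}, {"linear": [0, -0.035, 0], "rotation": [0, 0, 0], "claw": 0.9}, {"linear": [0, -0.07, 0], "rotation": [0, 0, 0], "claw": 0.9}, {"linear": [0, -0.1, 0], "rotation": [0, 0, 0], "claw": 0.9}, {"linear": [0, -0.13, 0], "rotation": [0, 0, 0], "claw": 0.9}]'

```text
t: 23.65
eef_pos: [0.4501, -0.0386, 0.1824]
ee_rot: [-1.57, 0.001, 1.5]
force: [0.5, -0.5, -0.1]
width: 0.0327
```

```bash
python3 -c "
from h import *
print(readout.get_state()['width'],go(.6196,.1396,.18,98.8))
p,d=eyes.grab_frame('side'); cv2.imwrite('pics/i_side.png',p[100:320,150:400])
"
```

```text
0.03265368801703883 ([0.1897, 0.002, -0.1565], [-0.07, -12.85, -0.06])
```

View pics/i_side.png

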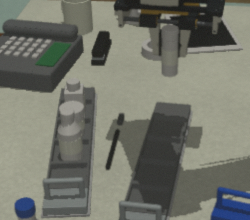

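The vial is held upright (crop 170,50), clear of the flask's top.

Emit:
play_rows --increments '[{"linear": [0.02, 0, -0.016], "rotation": [0, -2, 0], "claw": 0.9}, {"linear": [0.055, 0, -0.045], "rotation": [0, -4, 0], "claw": 0.9}, {"linear": [0.09, 0, -0.074], "rotation": [0, -6, 0], "claw": 0.9}, {"linear": [0.125, 0, -0.103], "rotation": [0, -8, 0], "claw": 0.9}, {"linear": [0.155, 0, -0.128], "rotation": [0, -10.5, 0], "claw": 0.9}]'

```text
t: 24.32
eef_pos: [0.592, 0.1091, 0.1864]
ee_rot: [-1.574, 0.001, 1.687]
force: [0.4, -0.8, -0.4]
width: 0.0325
```

```bash
python3 -c "
from h import *
print(readout.get_state()['width'],go(.6196,.1396,.0517,98.8))
"
```

```text
0.03251909152139426 ([0.0273, 0.1348, -0.0305], [0.21, -2.15, -0.09])
```

Emit:
play_rows --increments '[{"linear": [0.017, 0, -0.019], "rotation": [0.2, -1.5, 0], "claw": 0.9}, {"linear": [0.027, 0, -0.03], "rotation": [0.2, -2.1, 0], "claw": 0.9}, {"linear": [0.027, 0.03, -0.03], "rotation": [0.2, -2.1, 0], "claw": 0.9}, {"linear": [0.027, 0.065, -0.03], "rotation": [0.2, -2.1, 0], "claw": 0.9}, {"linear": [0.027, 0.095, -0.03], "rotation": [0.2, -2.1, 0], "claw": 0.9}]'

```text
t: 24.95
eef_pos: [0.6185, 0.1391, 0.0902]
ee_rot: [-1.57, 0.002, 1.723]
force: [-0.2, -0.5, -1.1]
width: 0.0321
```

```bash
python3 -c "
from h import *
print(readout.get_state()['width'],go(.6196,.1396,.0513,98.8))
"
```

```text
0.03206073259951879 ([0.0004, 0.0389, -0.0012], [-0.04, -0.07, -0.1])
```

Emit:
play_rows --increments '[{"linear": [0, 0.015, -0.001], "rotation": [0, 0, 0], "claw": 0.9}, {"linear": [0, 0.026, -0.001], "rotation": [0, 0, 0], "claw": 0.9}, {"linear": [0, 0.033, -0.001], "rotation": [0, 0, 0], "claw": 0.9}, {"linear": [0, 0.036, -0.001], "rotation": [0, 0, 0], "claw": 0.9}, {"linear": [0, 0.038, -0.001], "rotation": [0, 0, 0], "claw": 0.9}]'

```text
t: 25.58
eef_pos: [0.6198, 0.1394, 0.0528]
ee_rot: [-1.571, 0.001, 1.723]
force: [0.0, 0.1, 0.1]
width: 0.0326
```

Emit:
play_rows --increments '[{"linear": [0, 0.0005, 0], "rotation": [0, 0, 0], "claw": 0.9}, {"linear": [0, 0.001, 0], "rotation": [0, 0, 0], "claw": 0.9}, {"linear": [0, 0.001, 0], "rotation": [0, 0, 0], "claw": 0.9}]'

```text
t: 25.95
eef_pos: [0.6199, 0.1394, 0.0519]
ee_rot: [-1.571, 0.001, 1.723]
force: [0.3, -0.0, -0.1]
width: 0.0324
```

Emit:
play_rows --increments '[{"linear": [0, 0.0005, 0], "rotation": [0, 0, 0], "claw": 0.9}, {"linear": [0, 0.001, 0], "rotation": [0, 0, 0], "claw": 0.9}, {"linear": [0, 0.001, 0], "rotation": [0, 0, 0], "claw": 0.6}, {"linear": [0, 0.001, 0], "rotation": [0, 0, 0], "claw": 0.5}, {"linear": [0, 0.001, 0], "rotation": [0, 0, 0], "claw": 0.2}]'

```text
t: 26.58
eef_pos: [0.6199, 0.1394, 0.051]
ee_rot: [-1.571, 0.001, 1.723]
force: [0.2, -0.9, 0.8]
width: 0.0489
```

Emit:
play_rows --increments '[{"linear": [0, 0, 0], "rotation": [0, 0, 0], "claw": 0.1}, {"linear": [0, 0, 0], "rotation": [0, 0, 0], "claw": 0.1}, {"linear": [0, -0.02, 0], "rotation": [0, 0, 0], "claw": 0.1}, {"linear": [0, -0.07, 0], "rotation": [0, 0, 0], "claw": 0}, {"linear": [0, -0.12, 0], "rotation": [0, 0, 0], "claw": 0}]'

```text
t: 27.2
eef_pos: [0.6195, 0.1394, 0.172]
ee_rot: [-1.571, 0.002, 1.723]
force: [0.4, 0.1, 0.3]
width: 0.0868
```

Emit:
play_rows --increments '[{"linear": [0, -0.06, 0.03], "rotation": [0, 0, 0], "claw": 0}, {"linear": [0, -0.08, 0.08], "rotation": [0, 0, 0], "claw": 0}, {"linear": [0, -0.08, 0.13], "rotation": [0, 0, 0], "claw": 0}, {"linear": [0, -0.08, 0.16], "rotation": [0, 0, 0], "claw": 0}]'

```text
t: 27.7
eef_pos: [0.4595, 0.1147, 0.2528]
ee_rot: [-1.572, 0.001, 1.724]
force: [1.3, -0.1, 0.2]
width: 0.0881
```

```bash
python3 - <<'E'
from h import *
for n in ("side","top"):
    p,d=eyes.grab_frame(n); cv2.imwrite(f"pics/z_{n}.png",p)
    a=np.radians(8.8);e=np.array([[np.cos(a),np.sin(a)],[-np.sin(a),np.cos(a)]])
    for l in ("pot","vial","square","flask"):
        for r in nets.regions_of(l,n)[:2]:
            P=pts(n,d,r["region"])
            if len(P)<10: continue
            zt=np.percentile(P[:,2],97); T=P[P[:,2]>zt-.008]; L=(T[:,:2]-[.637,.027])@e.T
            print(n,l,round(r["score"],2),"zmax",round(zt,4),"rack xy",np.round(np.median(L,0),4))
E
```

```text
side pot 0.93 zmax 0.1111 rack xy [-0.0062  0.0314]
side vial 0.8 zmax 0.1056 rack xy [0.     0.1176]
side square 0.78 zmax 0.0906 rack xy [-0.0004 -0.1072]
side flask 0.93 zmax 0.1122 rack xy [-0.0004  0.0451]
top pot 0.73 zmax 0.0263 rack xy [-0.1521  0.0737]
top pot 0.64 zmax 0.0764 rack xy [ 0.0003 -0.0405]
top square 0.85 zmax 0.0925 rack xy [ 0.0013 -0.1122]
top flask 0.91 zmax 0.1143 rack xy [0.0005 0.0388]
```

View pics/z_side.png

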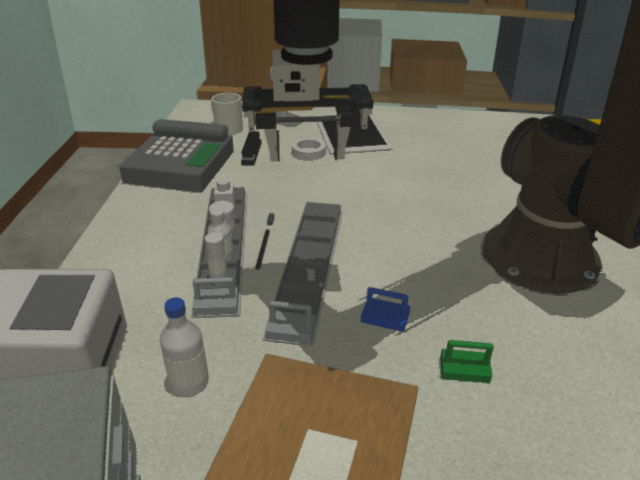

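View pics/z_top.png

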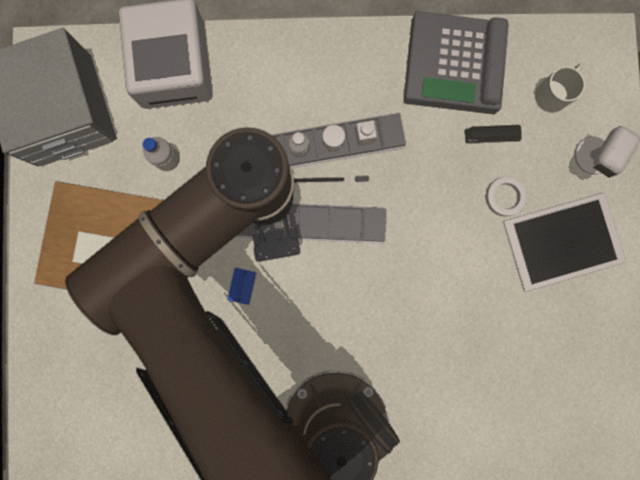

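All four stand upright in the new rack. In the side view, from its handle, they are vial (217,255), flask (220,230), pot (222,215) and square (224,195). The gripper touches nothing, so I'm handing in.

```bash
python3 -c "
from station import job; print(job.job_done())"
```

```text
the job is handed in; nothing more can be done
None
```

I moved all four containers into the new rack in reverse order. Counted from the plain end, they stand square, pot, flask, vial, so the vial is nearest the new handle. I handed the job in at about 28 s of the 96 s; no verdict was reported.

**Last checks that agreed:**
- **Top camera:** the square, pot and flask are within about 3 mm of their cell centres, at heights that fit standing upright on the cell floors.
- **Side camera:** the vial is about 4 mm along the row from its cell centre and level across it.
- **Robot:** the gripper was open and well clear of everything.

**Checks that failed or disagreed:**
- **Vial:** the arm hid it from the top camera, so only the side view confirms it.
- **Pot:** the side-view "pot" detection had landed on the flask, so I ignored it. The top camera's best "pot" detection was on something outside the new rack, so I used its second one.
- **Offset between cameras:** the side view put the square and flask about 7 mm along the row from their cell centres. I put this down to that camera seeing only their near sides, and it is still inside the 20 mm limit.

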